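# Unstack the board carriers into their test nests

## Task

Take the crosswise stack of four circuit-board carriers apart and lay each carrier flat in the black test nest whose corner stops have its colour, lengthways between the stops. Put both top carriers (red and blue) away in their nests before you shift either of the lower ones (yellow and white), keep every carrier upright, never toppled, and leave the brush and the little jar where they are.

Things in the scene. Friction and masses are not known exactly. Their poses are not given: they have to be found in the camera images.
- carrier_red: red plastic circuit-board carrier, a loose block 136 long (x) x 44 wide (y) x 30 mm high (z), 0.12 to 0.25 kg, with a small green board sunk in its top; one of the upper pair at the start: it lies crosswise over both lower carriers, its underside 33 mm above the table; carriers of a pair are parallel, about 42 mm clear between them. Origin at the centre of its underside, x along its length, z up.
- carrier_blue: blue plastic circuit-board carrier, a loose block 136 long (x) x 44 wide (y) x 30 mm high (z), 0.12 to 0.25 kg, with a small green board sunk in its top; one of the upper pair at the start: it lies crosswise over both lower carriers, its underside 33 mm above the table; carriers of a pair are parallel, about 42 mm clear between them. Origin at the centre of its underside, x along its length, z up.
- carrier_yellow: yellow plastic circuit-board carrier, a loose block 136 long (x) x 44 wide (y) x 30 mm high (z), 0.12 to 0.25 kg, with a small green board sunk in its top; one of the lower pair at the start: it lies on a blue mat 3 mm thick, the red and blue carriers crosswise on top of it; carriers of a pair are parallel, about 42 mm clear between them. Origin at the centre of its underside, x along its length, z up.
- carrier_white: white plastic circuit-board carrier, a loose block 136 long (x) x 44 wide (y) x 30 mm high (z), 0.12 to 0.25 kg, with a small green board sunk in its top; one of the lower pair at the start: it lies on a blue mat 3 mm thick, the red and blue carriers crosswise on top of it; carriers of a pair are parallel, about 42 mm clear between them. Origin at the centre of its underside, x along its length, z up.
- nest_red: fixed black test nest, a plate 164 long (x) x 74 wide (y) x 6 mm thick with four red L-shaped corner stops and a red patch in the middle; the stops rise 8 mm above the plate and enclose a pocket 152 x 60 mm in which a carrier lies flat, lengthways either way round; between the corner stops the long sides are open for 112 mm, so fingers can go down there. Origin at the centre of the plate's underside on the table; the carrier rests 6 mm above it.
- nest_blue: fixed black test nest, a plate 164 long (x) x 74 wide (y) x 6 mm thick with four blue L-shaped corner stops and a blue patch in the middle; the stops rise 8 mm above the plate and enclose a pocket 152 x 60 mm in which a carrier lies flat, lengthways either way round; between the corner stops the long sides are open for 112 mm, so fingers can go down there. Origin at the centre of the plate's underside on the table; the carrier rests 6 mm above it.
- nest_yellow: fixed black test nest, a plate 164 long (x) x 74 wide (y) x 6 mm thick with four yellow L-shaped corner stops and a yellow patch in the middle; the stops rise 8 mm above the plate and enclose a pocket 152 x 60 mm in which a carrier lies flat, lengthways either way round; between the corner stops the long sides are open for 112 mm, so fingers can go down there. Origin at the centre of the plate's underside on the table; the carrier rests 6 mm above it.
- nest_white: fixed black test nest, a plate 164 long (x) x 74 wide (y) x 6 mm thick with four white L-shaped corner stops and a white patch in the middle; the stops rise 8 mm above the plate and enclose a pocket 152 x 60 mm in which a carrier lies flat, lengthways either way round; between the corner stops the long sides are open for 112 mm, so fingers can go down there. Origin at the centre of the plate's underside on the table; the carrier rests 6 mm above it.
- brush: bystander: loose cleaning brush 150 mm long, 42 mm wide at the head and 20 mm high, lying between the stack and the nests on the right; origin at its underside near the middle, x along its length. Leave it where it is.
- jar: bystander: loose little jar with a black cap, 30 mm diameter, 45 mm high, standing between the stack and the nests on the left; origin at the centre of its underside. Leave it standing where it is.
There are look-alikes about, which are no part of the job. What is shaped like the nest_white but turquoise is not meant.

How it is judged:
By the outcome, as a careful person would: the job done as asked, in the order asked, and still so for the second after the job is handed in, with the robot touching nothing.
It also fails if it takes over 114 s, if anything falls off the work surface, if the arm or the gripper's body presses on something with over 40 N, if the wrist force passes 120 N, or if a joint passes its speed limit or range.

## Robot

A 6-joint arm with a two-finger parallel gripper is mounted at the origin on the work surface. World frame = base frame: x ahead of the robot, y to its left, z up, the work surface at z = 0. Lengths are in m, angles in rad, forces in N, time in s.
With the tool pointing down it reaches from about 0.3 to 0.775 m from the base axis. Payload 14.6 kg.
Tool frame: the origin (TCP) lies on the centre line of the jaws, within the pads' length; the fingertips stand 11 mm ahead of it and the grasp point (between the pads) lies 8 mm behind it (arm.tips_ahead is the distance from the TCP to the fingertips, in m); x points along the fingers, y is the direction in which the jaws open and shut, and the axes are right-handed (so a half turn about x gives the same grasp; the last joint's range is limited). The gripper opens to 85 mm and grips with 20 to 120 N. Pads are 22 mm wide; open, the fingers measure 114 mm over their backs; the gripper's body (76 mm by 85 mm) begins 54 mm behind the grasp point. The pads swing forward as they close: fully open they stand 13 mm farther back than shut.
Start: joints at [1.253, 0.3, 1.521, -0, 1.321, -0.067], TCP at [0.136, 0.533, 0.242] pointing down, gripper open.
Joint ranges: [-3.03, 3.03], [-0.79, 2.21], [0.23, 2.52], [-1.04, 4.18], [0, 3.07], [-2.55, 2.55]. Speed limits (rad/s): [2.22, 2.22, 2.57, 3.14, 3.14, 3.14].

## Interface

Orientations are given as a unit quaternion [x, y, z, w].
In Python, from cell import arm gives the robot as it stands.
- The arm moves only by the tool drive_tool, never from a script. Its argument "increments" is text: rows parted by semicolons, each of 7 numbers parted by spaces: the shift along the world's x, y, z in mm, then the turn, a rotation vector about the world's x, y, z in degrees, then the opening, from -1 (shut) to 1 (fully open), so that 0 is half open. In form: x y z ax ay az gripper; .... A call has 1 to 8 rows; each row shifts and turns the pose as measured when the row begins; what a row does not reach is not made up. A row lasts 1/10 s, in which the tool goes at most 50 mm and 8.59 degrees, less where a joint would pass 70% of its speed; a pose out of reach is approached as far as the arm can. A call with a gripper value outside its range is refused whole. The fingers move at their own pace and stop on an object; "newtons" is the grip in N (left out, the last holds). Time passes only in rows, so rows that do not move let the fingers close. It gives the time, the measured TCP pose, the force and the opening at its end, in the units of the state.
- arm.observe(): the state, without advancing time (a new reading comes with each control period).
- arm.read_camera(name): name is "scene" or "top" or "wrist"; returns a dict with "frame" (400x640x3 uint8, red, green, blue), "depth" (400x640 float32, m along the optical axis (not along the pixel's ray), 0 where there is no reading), "intrinsics" (3x3 intrinsics, pixels), "cam_to_world" (4x4, takes a point from camera to world coordinates); the wrist camera has in their place "T_tool_cam" (4x4, takes a point from camera to tool coordinates, whose origin is the TCP and whose axes are the tool frame's). Camera axes: x right, y down, z forward; pixel columns grow to the right and rows downward; lengths in m; the calibration is good to about 2 mm. A picture is of the moment at which its call begins: read the wrist's pose just before it.
- arm.sign_off(): hands the job in, once; it reports no verdict.
The state is a dict: "time": time; "q": joint angles; "qvel": joint speeds; "effort": joint torques, N m; "position": TCP position; "eef_rot": TCP orientation; "wrist_force": force on the tool from outside, world axes, zero at the start; "moment": the same for the moment, N m; "grip_width": finger opening in m.
Only numpy, scipy, OpenCV 4.12 (cv2) and the standard library are available. Lean on these libraries where they do the work, as an engineer would, in place of code of your own. Each camera call takes 0.05 s, during which the arm holds its last target.

## Working session

There is one attempt and no reset: what is moved stays moved. The work goes in short steps, Python scripts to look and compute and a tool call to move; the robot and the scene stay as the last step left them, time stands still between calls to the robot, and variables do not carry over. Pictures are saved under pics/ and viewed, and the job is handed in when it is done.

Besides the shell and the picture viewer there is one more tool, called after "Emit:" as a command line: name --argument value ..., lists and objects as JSON in quotes. drive_tool: Moves the arm, as the interface text tells. Its arguments: {"type":"object","properties":{"increments":{"type":"string"},"newtons":{"type":"number"}},"required":["increments"]}

```bash
ls; mkdir -p pics; cat > h.py <<'E'
import numpy as np, cv2
from cell import arm
def shot(name,f):
    s=arm.observe() if name=="wrist" else None
    c=arm.read_camera(name); cv2.imwrite('pics/'+f,c["frame"][:,:,::-1]); 
    return c,s
def world(c):
    d=c["depth"];K=np.array(c["intrinsics"]);v,u=np.mgrid[:d.shape[0],:d.shape[1]]
    P=np.stack([(u-K[0,2])/K[0,0]*d,(v-K[1,2])/K[1,1]*d,d],-1)
    T=np.array(c["cam_to_world"]); return P@T[:3,:3].T+T[:3,3]
E
python3 - <<'E'
from h import *
s=arm.observe(); print({k:np.round(v,3) for k,v in s.items()})
for n in("top","scene"):
    c,_=shot(n,n+"0.png"); np.savez(n+"0.npz",**{k:np.array(v) for k,v in c.items()})
    print(n,np.array(c["cam_to_world"]).round(3).tolist(),np.array(c["intrinsics"]).round(1).tolist())
E
```

```text
pics
{'time': np.float64(0.0), 'q': array([ 1.253,  0.3  ,  1.522,  0.   ,  1.321, -0.067]), 'qvel': array([ 0.001,  0.001,  0.   , -0.   ,  0.002,  0.001]), 'effort': array([-2.000e-03, -5.435e+01, -3.618e+01, -0.000e+00,  4.000e-03,
       -0.000e+00]), 'position': array([0.136, 0.533, 0.242]), 'eef_rot': array([ 0.088,  0.702, -0.089,  0.701]), 'wrist_force': array([ 0.221, -0.943,  0.113]), 'moment': array([ 0.027, -0.028,  0.002]), 'grip_width': np.float64(0.086)}
top [[-0.018, -0.982, 0.189, 0.217], [-1.0, 0.015, -0.017, 0.011], [0.014, -0.189, -0.982, 1.31], [0.0, 0.0, 0.0, 1.0]] [[468.7, 0.0, 312.0], [0.0, 468.7, 207.3], [0.0, 0.0, 1.0]]
scene [[-0.602, 0.423, -0.677, 1.144], [0.798, 0.323, -0.508, 0.526], [0.004, -0.847, -0.532, 0.597], [0.0, 0.0, 0.0, 1.0]] [[399.7, 0.0, 317.5], [0.0, 399.7, 196.9], [0.0, 0.0, 1.0]]
```

View pics/top0.png

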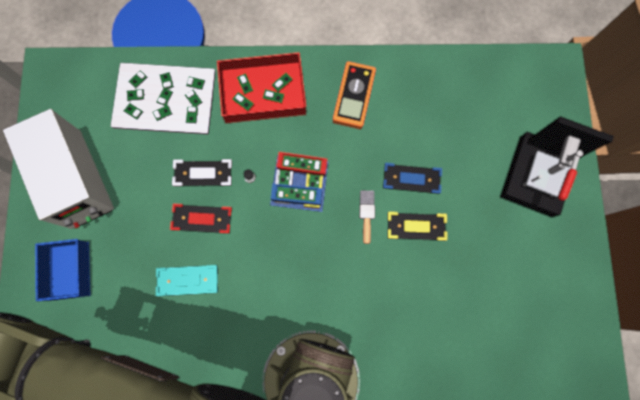

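View pics/scene0.png

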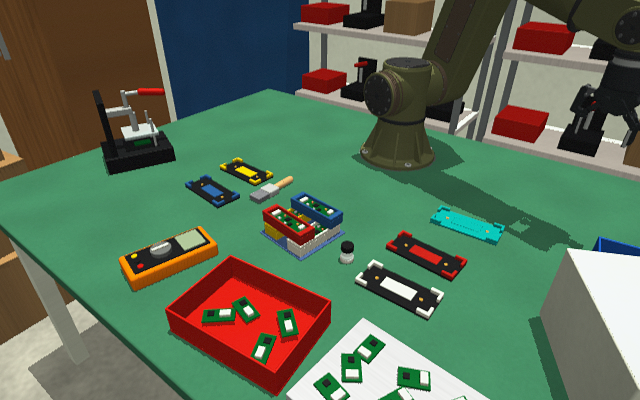

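The top picture shows nest_white at (202,172), nest_red (201,218), nest_blue (412,178) and nest_yellow (417,226). The turquoise look-alike is at (187,280) and not meant. Red carrier is at (301,163), blue at (298,195), with the lower pair under them. The jar is at (249,175) and the brush at (367,215). I'll enlarge these to confirm and measure.

```bash
python3 - <<'E'
import numpy as np,cv2
from h import world
z=np.load("top0.npz"); c={k:z[k] for k in z.files}
W=world(c); im=c["frame"]
cv2.imwrite("pics/crop0.png",cv2.resize(im[140:300,150:460],None,fx=2.5,fy=2.5,interpolation=cv2.INTER_CUBIC)[:,:,::-1])
cv2.imwrite("pics/crop1.png",cv2.resize(im[145:220,260:340],None,fx=8,fy=8,interpolation=cv2.INTER_CUBIC)[:600,:,::-1])
T=c["cam_to_world"];print("table z",np.median(W[240:280,300:400,2]))
hsv=cv2.cvtColor(im,cv2.COLOR_RGB2HSV)
def rep(n,box,m,zr):
    u0,v0,u1,v1=box
    M=np.zeros(m.shape,bool);M[v0:v1,u0:u1]=1
    M&=m&(W[...,2]>zr[0])&(W[...,2]<zr[1])
    P=W[M]; 
    r=cv2.minAreaRect((P[:,:2]*1000).astype(np.float32)); print(n,M.sum(),"z",np.percentile(P[:,2],[5,50,95]).round(4),"ctr",np.round(r[0],1),"size",np.round(r[1],1),"ang",round(r[2],1))
a=np.ones(im.shape[:2],bool)
for n,b in dict(white=(165,150,240,192),red=(165,198,240,240),blue=(378,155,448,200),yellow=(382,204,455,246)).items():
    rep("nest "+n,b,a,(0.003,.03))
rep("top red",(265,145,335,176),a,(.053,.08))
rep("top blue",(265,178,335,215),a,(.053,.08))
rep("brush",(350,180,380,250),a,(.006,.05))
rep("jar",(238,160,258,188),a,(.03,.06))
E
```

```text
table z 3.8842700941121855e-05
nest white 1483 z [0.0033 0.0065 0.0138] ctr [580.5 302.3] size [214.7 121.9] ang 89.2
nest red 1512 z [0.0034 0.0064 0.0141] ctr [440.6 300. ] size [209.6 117.3] ang 89.3
nest blue 1523 z [0.0033 0.0063 0.0139] ctr [ 552.6 -303.5] size [202.2 131.7] ang 89.1
nest yellow 1569 z [0.0034 0.0064 0.0139] ctr [ 414.1 -311.5] size [208.5 117.6] ang 89.0
top red 743 z [0.0539 0.0589 0.0653] ctr [582.7  14.8] size [136.2  46.2] ang 81.4
top blue 748 z [0.0536 0.0589 0.0658] ctr [495.6  31. ] size [135.9  45.8] ang 83.3
brush 604 z [0.0107 0.0183 0.023 ] ctr [ 446.8 -159.5] size [ 81.7 199.5] ang 84.6
jar 87 z [0.0368 0.045  0.0487] ctr [556.9 164.4] size [26.7 26.2] ang 22.5
```

View pics/crop0.png

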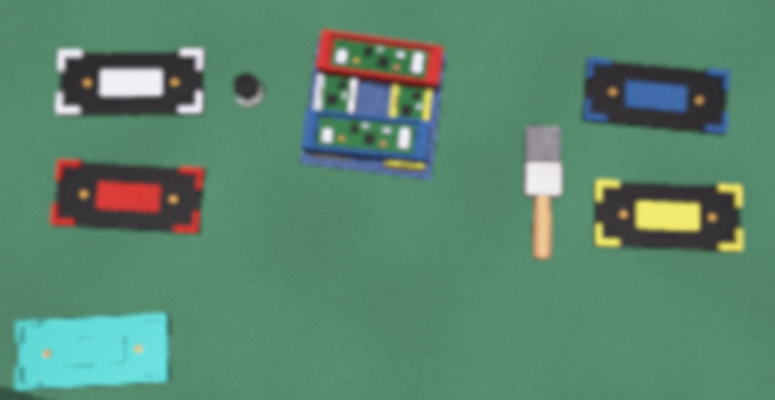

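View pics/crop1.png

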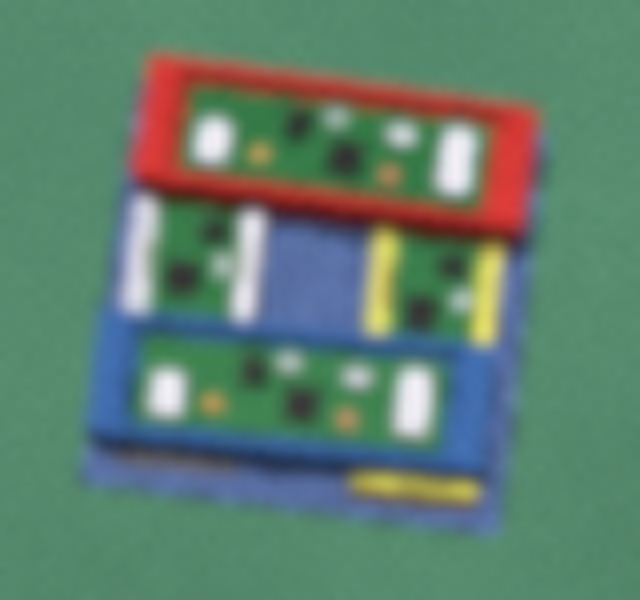

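Crops confirm each colour: the turquoise plate is unlike the four black nests. White is the lower-left carrier and yellow the lower-right. Next I'll refine the poses with colour masks and ray-plane intersection.

```bash
cat >> h.py <<'E'
def masks(im):
    h,s,v=[x.astype(int) for x in cv2.split(cv2.cvtColor(im,cv2.COLOR_RGB2HSV))]
    return dict(red=((h<8)|(h>172))&(s>130)&(v>90),yellow=(h>20)&(h<35)&(s>90)&(v>110),
      blue=(h>100)&(h<122)&(s>135)&(v>60),white=(s<45)&(v>165), black=(v<75))
def plane(c,uv,z,T=None):
    K=np.array(c["intrinsics"]);T=np.array(c["cam_to_world"]) if T is None else T
    r=np.c_[(uv[:,0]-K[0,2])/K[0,0],(uv[:,1]-K[1,2])/K[1,1],np.ones(len(uv))]@T[:3,:3].T
    t=(z-T[2,3])/r[:,2]; return (T[:3,3]+r*t[:,None])[:,:2]*1000
def rect(c,m,box,z,up=4,T=None):
    u0,v0,u1,v1=box
    M=np.zeros(m.shape,np.uint8);M[v0:v1,u0:u1]=m[v0:v1,u0:u1]
    v,u=np.nonzero(M); P=plane(c,np.c_[u,v].astype(float),z,T)
    r=cv2.minAreaRect(P.astype(np.float32)); (w,h),a=r[1],r[2]
    if w<h: a+=90; w,h=h,w
    a=(a+90)%180-90
    return len(u),np.round(r[0],1),np.round((w,h),1),round(a,1), np.round(np.median(P,0),1)
E
python3 - <<'E'
import numpy as np,cv2
from h import *
z=np.load("top0.npz"); c={k:z[k] for k in z.files}
im=c["frame"];m=masks(im)
B=dict(white=(165,150,240,192),red=(165,198,240,240),blue=(378,155,448,200),yellow=(382,204,455,246))
for n,b in B.items(): 
    print("nest",n,rect(c,m[n],b,.012)); print("   black+", rect(c,m[n]|m["black"],b,.008))
    p=(b[0]+22,b[1]+12,b[2]-22,b[3]-12); print("   patch",rect(c,m[n],p,.006))
print("red",rect(c,m["red"],(265,145,335,176),.063))
print("blue",rect(c,m["blue"],(265,180,335,207),.063))
print("yel",rect(c,m["yellow"],(300,165,335,190),.033)); 
print("whi",rect(c,m["white"],(265,168,300,186),.033))
from scipy.spatial.transform import Rotation as R
s=arm.observe(); print(R.from_quat(s["eef_rot"]).as_matrix().round(3))
E
```

```text
nest white (459, array([573.7, 302.6]), array([168. ,  76.6]), 89.2, array([570.9, 303.1]))
   black+ (1177, array([574.8, 303.5]), array([168.5,  76.9]), 89.2, array([571.7, 304.1]))
   patch (261, array([572.2, 301.6]), array([69.6, 29.6]), 89.2, array([572.4, 301.9]))
nest red (514, array([440.6, 300.5]), array([165.1,  72.4]), 85.6, array([440.2, 299.4]))
   black+ (1304, array([441.2, 301.4]), array([165.7,  72.8]), 85.6, array([440.1, 302.7]))
   patch (321, array([441.5, 301. ]), array([73.6, 34.2]), 89.1, array([441.2, 301.1]))
nest blue (389, array([ 548.2, -300. ]), array([163.3,  73.2]), 83.4, array([ 547.3, -299.8]))
   black+ (1194, array([ 549.1, -300.9]), array([163.7,  74. ]), 83.3, array([ 548.1, -301.8]))
   patch (258, array([ 548.9, -300.9]), array([70.5, 30.8]), 83.3, array([ 548.9, -301. ]))
nest yellow (566, array([ 409.6, -305.9]), array([164.1,  76.7]), 86.7, array([ 408.2, -304.7]))
   black+ (1336, array([ 410.2, -306.9]), array([164.6,  77. ]), 86.7, array([ 408.7, -305.9]))
   patch (334, array([ 409.2, -307.2]), array([74.6, 34.2]), 89.1, array([ 409.2, -306.8]))
red (341, array([581.1,  15.5]), array([135.3,  46.9]), 80.8, array([577.7,  14.3]))
blue (306, array([494.1,  31.5]), array([135.5,  47.8]), 83.0, array([490.2,  29.6]))
yel (65, array([551.7, -19.3]), array([56.4, 43.8]), -4.0, array([542.7,  -5. ]))
whi (91, array([549. ,  65.7]), array([47.2, 38. ]), 81.9, array([547.4,  54.5]))
[[-0.     0.248  0.969]
 [-0.001  0.969 -0.248]
 [-1.    -0.001 -0.   ]]
```

Emit:
drive_tool --increments "29 -37 4 0 0 -6 1;29 -37 4 0 0 -6 1;29 -37 4 0 0 -6 1;29 -37 4 0 0 -6 1;29 -37 4 0 0 -6 1;29 -37 4 0 0 -6 1;29 -37 4 0 0 -6 1;29 -37 4 0 0 -6 1"

```text
time: 0.9
position: [0.3705, 0.2267, 0.2716]
eef_rot: [0.371, 0.602, -0.375, 0.6]
wrist_force: [0.5, 1.2, 0.3]
grip_width: 0.0854
```

Emit:
drive_tool --increments "28 -36 4 0 0 -7 1;28 -36 4 0 0 -7 1;28 -36 4 0 0 -7 1;28 -36 4 0 0 -7 1;28 -36 4 0 0 -7 1;25 -26 4 0 0 -4 1;0 0 0 0 0 0 1"

```text
time: 1.6
position: [0.5419, 0.0057, 0.2953]
eef_rot: [-0.559, -0.433, 0.562, -0.429]
wrist_force: [0.7, 0.3, -0.0]
grip_width: 0.0856
```

```bash
cat >> h.py <<'E'
from scipy.spatial.transform import Rotation as R
def tool(s):
    T=np.eye(4);T[:3,:3]=R.from_quat(s["eef_rot"]).as_matrix();T[:3,3]=s["position"];return T
def wrist(f):
    c,s=shot("wrist",f); c["cam_to_world"]=tool(s)@np.array(c["T_tool_cam"]); 
    Y=tool(s)[:3,1]; print("t",round(s["time"],2),"tcp mm",np.round(s["position"]*1000,1),"jaw deg",round(np.degrees(np.arctan2(Y[1],Y[0])),2),"w",round(s["grip_width"]*1000,1),"F",np.round(s["wrist_force"],1), "xaxis",tool(s)[:3,0].round(4),"q",np.round(s["q"],2))
    return c
def save(c,f): np.savez(f,**{k:np.array(v) for k,v in c.items()})
E
python3 - <<'E'
from h import *
c=wrist("w1.png"); save(c,"w1.npz"); print(np.array(c["T_tool_cam"]).round(3),c["intrinsics"])
E
```

```text
t 1.6 tcp mm [541.9   5.7 295.3] jaw deg -14.89 w 85.6 F [ 0.7  0.3 -0. ] xaxis [-0.0072  0.0018 -1.    ] q [-0.06  0.25  1.46  0.    1.44  0.2 ]
[[ 0.    -0.263  0.965 -0.132]
 [ 1.     0.     0.     0.001]
 [-0.     0.965  0.263 -0.066]
 [ 0.     0.     0.     1.   ]] [[278.0531103    0.         316.65584162]
 [  0.         278.0531103  200.91344308]
 [  0.           0.           1.        ]]
```

View pics/w1.png

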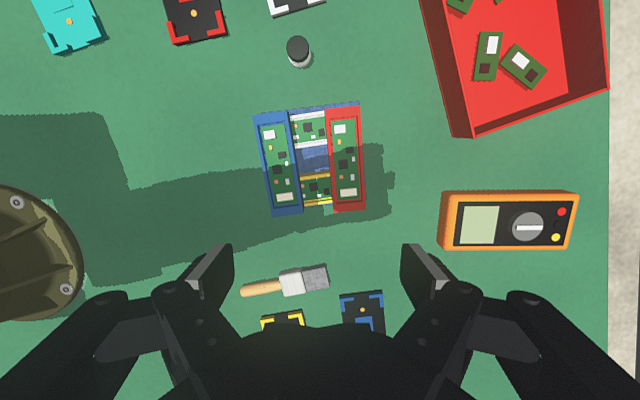

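```bash
python3 - <<'E'
from h import *
z=np.load("w1.npz");c={k:z[k] for k in z.files};W=world(c);m=masks(c["frame"])
zz=W[...,2]
def rr(n,mask,zp,box):
    u0,v0,u1,v1=box;B=np.zeros(mask.shape,bool);B[v0:v1,u0:u1]=1;M=mask&B
    print(n,"zmed",np.round(np.median(zz[M]),4),rect(c,M,box,zp))
top=(zz>.054)&(zz<.075)
bx=(240,90,380,230)
rr("red",m["red"]&top,.063,(320,95,380,225)); rr("redtop",top,.063,(322,95,380,225))
rr("bl",m["blue"]&top,.063,(240,95,318,225)); rr("bltop",top,.063,(240,95,312,225))
low=(zz>.026)&(zz<.045)
rr("white",m["white"]&low,.033,(285,100,335,160)); rr("yel",m["yellow"]&low,.033,(285,150,335,215))
E
python3 -c "
import cv2;a=cv2.imread('pics/w1.png')[90:225,235:385];cv2.imwrite('pics/w1c.png',cv2.resize(a,None,fx=4,fy=4))"
```

```text
red zmed 0.0627 (1351, array([583.4,  16.4]), array([135.3,  43.7]), 81.0, array([585.1,  27.4]))
redtop zmed 0.0577 (3341, array([583.6,  16.6]), array([135.9,  44.2]), 80.9, array([584.2,  21.4]))
bl zmed 0.0628 (745, array([496.4,  33. ]), array([134.7,  43.6]), 83.2, array([499.4,  85.1]))
bltop zmed 0.0579 (3359, array([497.1,  32.8]), array([135.9,  44.7]), 83.5, array([497.7,  37.8]))
white zmed 0.0327 (261, array([546.5,  67.5]), array([47. , 43.9]), -6.9, array([546.2,  63.8]))
yel zmed 0.0327 (220, array([534.4, -16. ]), array([45.2, 42.4]), 82.4, array([533.5, -16. ]))
```

View pics/w1c.png

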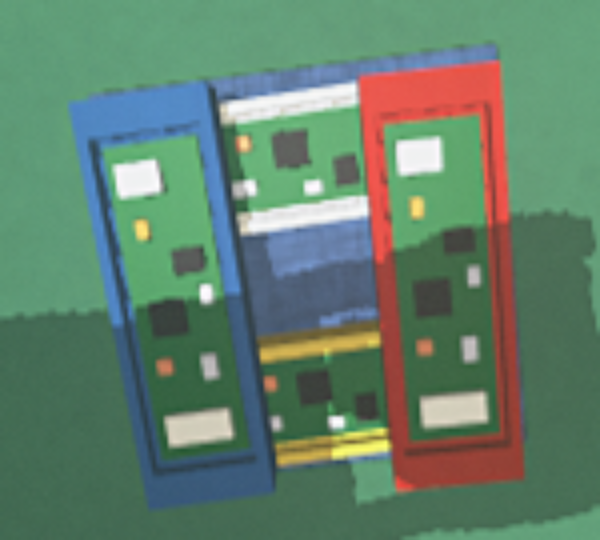

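Wrist view: blue at (280,165), red at (347,160), with the rims measuring 136x44. I'll go above red, whose jaw angle should be -9°.

Emit:
drive_tool --increments "20 5 -25 -0.1 -0.4 3 0.55;21 6 -45 0 0 3 0.55;0 0 -50 0 0 0 0.55;0 0 -20 0 0 0 0.55;0 0 0 0 0 0 0.55"

```text
time: 2.15
position: [0.5801, 0.0225, 0.151]
eef_rot: [0.534, 0.464, -0.533, 0.464]
wrist_force: [0.5, 0.3, 0.3]
grip_width: 0.0664
```

```bash
python3 - <<'E'
from h import *
print(arm.tips_ahead)
c=wrist("w2.png")
E
```

```text
0.011
t 2.15 tcp mm [580.1  22.5 151. ] jaw deg -8.02 w 66.4 F [0.5 0.3 0.3] xaxis [ 5.e-04  9.e-04 -1.e+00] q [-0.02  0.45  1.53  0.    1.16  0.11]
```

View pics/w2.png

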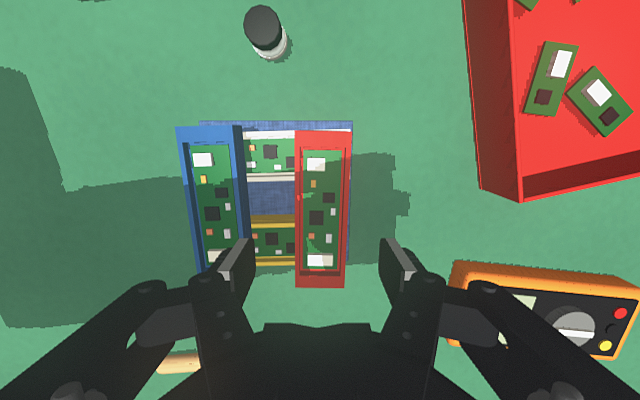

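Fingers straddle red (320,210) in the picture, centred between the pads. Correcting the small offset and descending.

Emit:
drive_tool --increments "3.5 -6 -30 0 0 -1 0.55;0 0 -30 0 0 0 0.55;0 0 -25 0 0 0 0.55;0 0 -12 0 0 0 0.55;0 0 -3 0 0 0 0.55;0 0 0 0 0 0 0.55" --newtons 40

```text
time: 2.8
position: [0.5877, 0.0189, 0.0613]
eef_rot: [0.542, 0.456, -0.532, 0.464]
wrist_force: [-0.4, 0.2, 1.1]
grip_width: 0.0665
```

```bash
python3 - <<'E'
from h import *
c=wrist("w3.png")
E
```

```text
t 2.8 tcp mm [587.7  18.9  61.3] jaw deg -8.78 w 66.5 F [-0.4  0.2  1.1] xaxis [ 1.780e-02  6.000e-04 -9.998e-01] q [-0.03  0.58  1.58  0.    0.97  0.12]
```

View pics/w3.png

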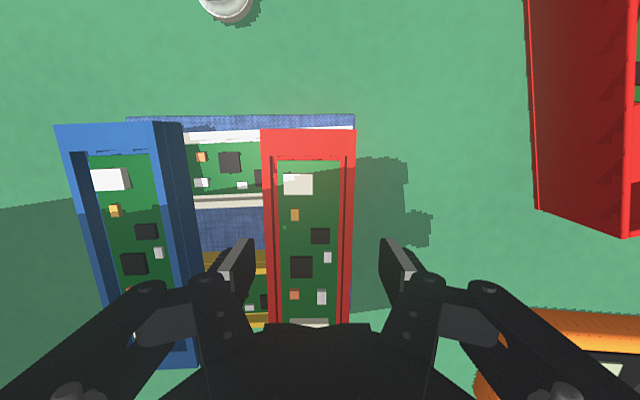

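Emit:
drive_tool --increments "-4 -2 -4 0 1 0 0.55;-1 0 -6 0 0 0 0.55;0 0 -1 0 0 0 0.55;0 0 0 0 0 0 0.55" --newtons 40

```text
time: 3.25
position: [0.5838, 0.0166, 0.053]
eef_rot: [0.538, 0.459, -0.536, 0.461]
wrist_force: [0.7, 0.4, 0.1]
grip_width: 0.0661
```

```bash
python3 - <<'E'
from h import *
c=wrist("w4.png")
E
```

```text
t 3.25 tcp mm [583.8  16.6  53. ] jaw deg -8.78 w 66.1 F [0.7 0.4 0.1] xaxis [ 3.8e-03  4.0e-04 -1.0e+00] q [-0.03  0.59  1.58  0.    0.97  0.12]
```

Emit:
drive_tool --increments "0 0 -3 0 0.2 0 0.55;0 0 0 0 0 0 -1;0 0 0 0 0 0 -1;0 0 0 0 0 0 -1;0 0 0 0 0 0 -1;0 0 0 0 0 0 -1;0 0 0 0 0 0 -1" --newtons 40

```text
time: 4.0
position: [0.5841, 0.0167, 0.0502]
eef_rot: [0.537, 0.46, -0.537, 0.46]
wrist_force: [0.7, -0.4, 0.6]
grip_width: 0.0431
```

Emit:
drive_tool --increments "0 0 8 0 0 0 -1;0 0 25 0 0 0 -1;0 0 30 0 0 0 -1;0 0 30 0 0 0 -1;0 0 10 0 0 0 -1;0 0 0 0 0 0 -1"

```text
time: 4.6
position: [0.5823, 0.0168, 0.1568]
eef_rot: [-0.536, -0.461, 0.537, -0.459]
wrist_force: [-0.0, -0.1, -2.5]
grip_width: 0.0431
```

```bash
python3 - <<'E'
from h import *
c=wrist("w5.png")
E
```

```text
t 4.6 tcp mm [582.3  16.8 156.8] jaw deg -8.77 w 43.1 F [-0.  -0.1 -2.5] xaxis [-2.9e-03  6.0e-04 -1.0e+00] q [-0.03  0.45  1.52  0.    1.17  0.12]
```

View pics/w5.png

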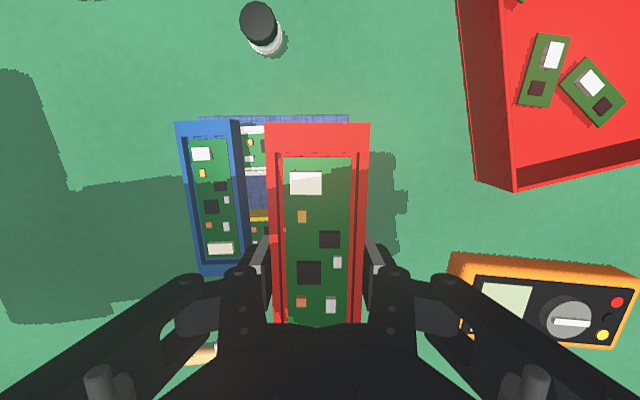

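Emit:
drive_tool --increments "-15 30 0 0 0 0 -1;-20 40 0 0 0 1 -1;-20 40 0 0 0 1 -1;-20 40 0 0 0 1 -1;-20 40 0 0 0 1 -1;-20 40 0 0 0 0 -1;-16 32 0 0 0 0 -1;0 0 0 0 0 0 -1"

```text
time: 5.45
position: [0.4402, 0.2849, 0.1423]
eef_rot: [-0.514, -0.482, 0.527, -0.475]
wrist_force: [1.2, -0.7, -3.2]
grip_width: 0.0432
```

```bash
python3 - <<'E'
from h import *
c=wrist("w6.png"); save(c,"w6.npz")
E
```

```text
t 5.45 tcp mm [440.2 284.9 142.3] jaw deg -4.83 w 43.2 F [ 1.2 -0.7 -3.2] xaxis [-0.0208 -0.0054 -0.9998] q [0.5  0.36 1.69 0.01 1.11 0.58]
```

View pics/w6.png

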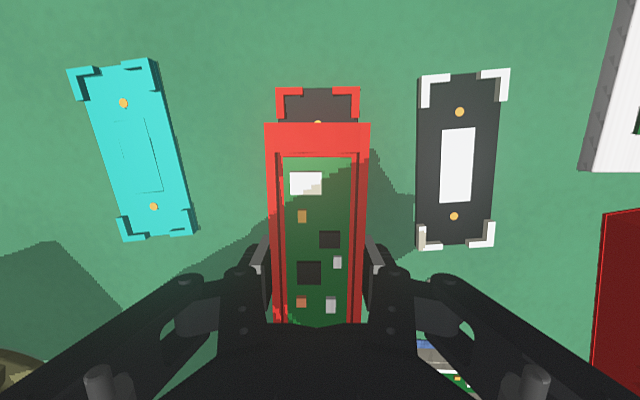

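```bash
python3 - <<'E'
from h import *
z=np.load("w6.npz");c={k:z[k] for k in z.files};W=world(c);m=masks(c["frame"])
print("white",rect(c,m["white"]&(W[...,2]>.009),(405,60,520,255),.014))
n=(W[...,2]>.009)&(W[...,2]<.03)&m["red"]
for p in((265,80,320,122),(320,80,370,122)):
    print(rect(c,n,p,.014))
M=n.copy();M[:80]=0;M[122:]=0;M[:,:265]=0;M[:,370:]=0
print(rect(c,M,(265,80,370,122),.014))
v,u=np.nonzero(M);P=plane(c,np.c_[u,v].astype(float),.014)
r=cv2.minAreaRect(P.astype(np.float32));print(cv2.boxPoints(r).round(1))
# carrier top in world
t=(W[...,2]>.13)&m["red"]; print("carrier", rect(c,t,(255,115,380,240),float(np.median(W[t][:,2]))), np.median(W[t][:,2]))
E
```

```text
white (1401, array([573.3, 301.9]), array([163.6,  74.2]), 89.8, array([586.9, 366. ]))
(399, array([421.1, 371.7]), array([25. , 23.9]), 85.0, array([414.9, 378.8]))
(389, array([471.1, 367.9]), array([24.9, 23.5]), 87.2, array([477.2, 374.3]))
(788, array([446.1, 370. ]), array([73.8, 25.1]), -4.3, array([433.7, 375.8]))
[[408.3 360.2]
 [481.9 354.7]
 [483.8 379.7]
 [410.2 385.2]]
carrier (6035, array([444.8, 326.2]), array([52.2, 44.1]), 85.2, array([446.7, 340.7])) 0.15456141028512227
```

Emit:
drive_tool --increments "1 16 -25 0.3 -1.2 0.4 -1;0 0 -30 0 0 0 -1;0 0 -20 0 0 0 -1;0 0 0 0 0 0 -1"

```text
time: 5.9
position: [0.4418, 0.297, 0.061]
eef_rot: [-0.518, -0.48, 0.521, -0.48]
wrist_force: [0.9, 0.0, -2.4]
grip_width: 0.0431
```

```bash
python3 - <<'E'
from h import *
c=wrist("w7.png"); save(c,"w7.npz")
E
```

```text
t 5.9 tcp mm [441.8 297.   61. ] jaw deg -4.54 w 43.1 F [ 0.9  0.  -2.4] xaxis [-0.0026 -0.0033 -1.    ] q [ 0.52  0.49  1.73 -0.    0.93  0.6 ]
```

View pics/w7.png

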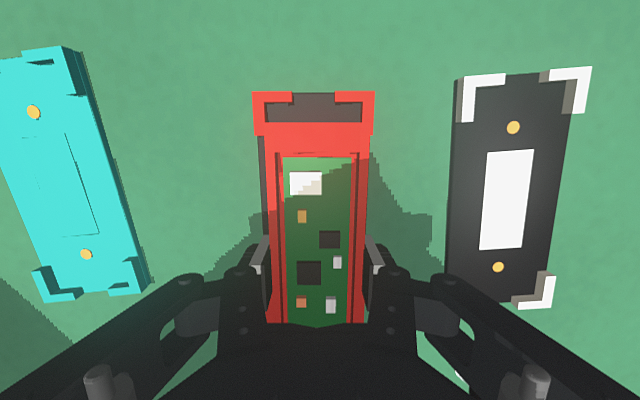

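Red is centred over its nest, sideways and in yaw. It needs +4 mm in y, then down.

Emit:
drive_tool --increments "-1 3.5 -10 0.2 -0.2 0 -1;0 0.5 -15 0 0 0 -1;0 0 -8 0 0 0 -1;0 0 -2 0 0 0 -1;0 0 0 0 0 0 -1"

```text
time: 6.45
position: [0.4429, 0.3009, 0.0265]
eef_rot: [0.522, 0.479, -0.518, 0.48]
wrist_force: [-0.3, 0.4, -1.8]
grip_width: 0.0433
```

```bash
python3 - <<'E'
from h import *
c=wrist("w8.png"); save(c,"w8.npz")
E
```

```text
t 6.45 tcp mm [442.9 300.9  26.5] jaw deg -4.65 w 43.3 F [-0.3  0.4 -1.8] xaxis [ 0.0051  0.0026 -1.    ] q [ 0.53  0.55  1.74 -0.    0.85  0.61]
```

View pics/w8.png

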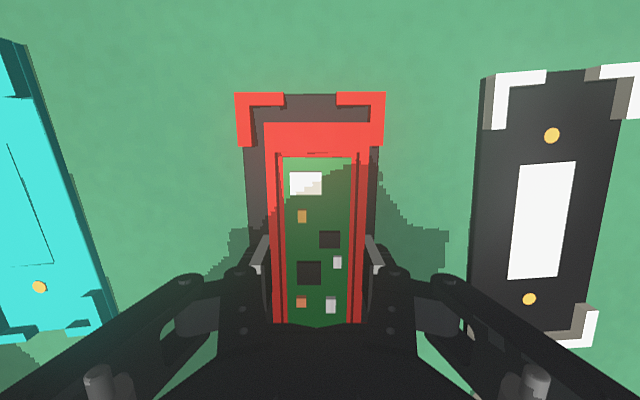

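Emit:
drive_tool --increments "-2 0 -1 -0.15 0.3 0.2 -1;0 0 -2 0 0 0 -1;0 0 -0.8 0 0 0 -1;0 0 0 0 0 0 -1"

```text
time: 6.9
position: [0.4413, 0.3013, 0.0238]
eef_rot: [0.519, 0.48, -0.518, 0.48]
wrist_force: [-0.5, -0.1, -2.1]
grip_width: 0.0432
```

```bash
python3 - <<'E'
from h import *
c=wrist("w9.png")
E
```

```text
t 6.9 tcp mm [441.3 301.3  23.8] jaw deg -4.41 w 43.2 F [-0.5 -0.1 -2.1] xaxis [ 1.3e-03  9.0e-04 -1.0e+00] q [0.53 0.55 1.74 0.   0.85 0.61]
```

Emit:
drive_tool --increments "0 0 -1 0 0 0 -1;0 0 0 0 0 0 -1;0 0 0 0 0 0 0.4;0 0 0 0 0 0 0.4;0 0 0 0 0 0 0.4;0 0 0 0 0 0 0.4;0 0 20 0 0 0 0.4;0 0 40 0 0 0 0.4"

```text
time: 7.75
position: [0.4397, 0.3003, 0.0805]
eef_rot: [-0.517, -0.481, 0.521, -0.48]
wrist_force: [0.2, 0.1, -0.2]
grip_width: 0.0598
```

Emit:
drive_tool --increments "0 0 45 0 0 0 0.5;0 0 40 0 0 0 0.5;0 0 0 0 0 0 0.5"

```text
time: 8.05
position: [0.4405, 0.3008, 0.173]
eef_rot: [0.519, 0.48, -0.519, 0.48]
wrist_force: [0.1, 0.7, -0.2]
grip_width: 0.0643
```

```bash
python3 - <<'E'
from h import *
c=wrist("w10.png");W=world(c);m=masks(c["frame"])
t=m["red"]&(W[...,2]>.028)&(W[...,2]<.045);print(rect(c,t,(150,60,480,320),.036))
E
```

```text
t 8.05 tcp mm [440.5 300.8 173. ] jaw deg -4.42 w 64.3 F [ 0.1  0.7 -0.2] xaxis [ 5.e-04  5.e-04 -1.e+00] q [0.53 0.33 1.65 0.   1.16 0.61]
(2107, array([442.3, 300.7]), array([134.7,  43.9]), 85.6, array([442.7, 311.4]))
```

View pics/w10.png

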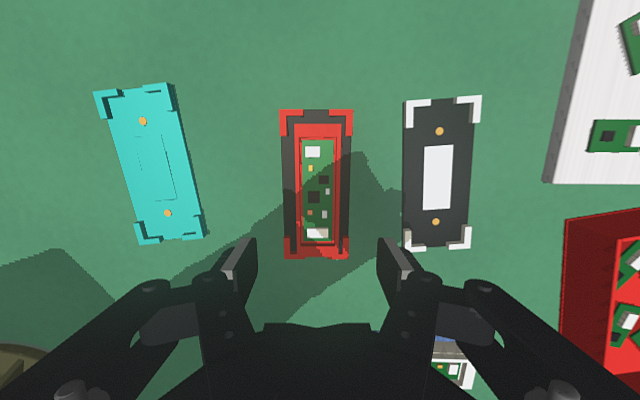

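Red lies flat inside its red stops (315,180), centred within 2 mm. Now blue.

Emit:
drive_tool --increments "8 -38 -3 0 0 0 0.55;8 -38 -3 0 0 -1 0.55;8 -38 -3 0 0 -1 0.55;8 -38 -3 0 0 0 0.55;8 -38 -3 0 0 0 0.55;8 -38 -3 0 0 0 0.55;8 -38 -3 0 0 0 0.55;0 0 0 0 0 0 0.55"

```text
time: 8.9
position: [0.4924, 0.0244, 0.1397]
eef_rot: [-0.523, -0.474, 0.531, -0.469]
wrist_force: [-0.5, 0.1, 0.1]
grip_width: 0.0658
```

```bash
python3 - <<'E'
from h import *
c=wrist("w11.png");save(c,"w11.npz");W=world(c);m=masks(c["frame"])
t=m["blue"]&(W[...,2]>.056)&(W[...,2]<.075);print(rect(c,t,(150,60,480,320),.063))
E
```

```text
t 8.9 tcp mm [492.4  24.4 139.7] jaw deg -6.3 w 65.8 F [-0.5  0.1  0.1] xaxis [-0.0133 -0.0023 -0.9999] q [-0.02  0.3   1.78 -0.    1.08  0.09]
(2475, array([496.6,  33.1]), array([134.8,  43.7]), 83.4, array([494.9,  74.1]))
```

View pics/w11.png

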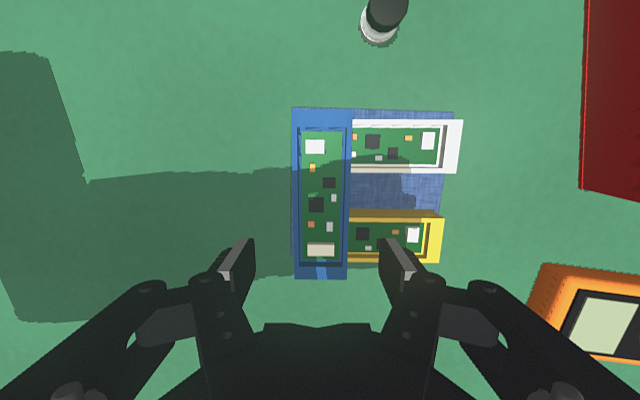

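Blue (320,200) is undisturbed at (496.6, 33.1). White is at upper right (405,145) and yellow at lower right (395,240).

Emit:
drive_tool --increments "4 9 -20 0.1 -0.8 -0.3 0.55;0 0 -25 0 0 0 0.55;0 0 -20 0 0 0 0.55;0 0 -10 0 0 0 0.55;0 0 0 0 0 0 0.55"

```text
time: 9.45
position: [0.4941, 0.0391, 0.0596]
eef_rot: [-0.527, -0.472, 0.528, -0.47]
wrist_force: [0.2, 0.6, 0.2]
grip_width: 0.0661
```

```bash
python3 - <<'E'
from h import *
c=wrist("w12.png")
E
```

```text
t 9.45 tcp mm [494.1  39.1  59.6] jaw deg -6.46 w 66.1 F [0.2 0.6 0.2] xaxis [-2.7e-03  6.0e-04 -1.0e+00] q [0.   0.42 1.83 0.   0.89 0.12]
```

Emit:
drive_tool --increments "2 -6 -4 0 -0.15 -0.1 0.55;0 0 -4 0 0 0 0.55;0 0 -1.5 0 0 0 0.55;0 0 0 0 0 0 0.55"

```text
time: 9.9
position: [0.4979, 0.0329, 0.0524]
eef_rot: [0.529, 0.47, -0.526, 0.472]
wrist_force: [1.4, 0.6, -0.1]
grip_width: 0.0662
```

```bash
python3 - <<'E'
from h import *
c=wrist("w13.png")
E
```

```text
t 9.9 tcp mm [497.9  32.9  52.4] jaw deg -6.55 w 66.2 F [ 1.4  0.6 -0.1] xaxis [ 4.9e-03  6.0e-04 -1.0e+00] q [-0.01  0.44  1.83  0.    0.87  0.11]
```

View pics/w13.png

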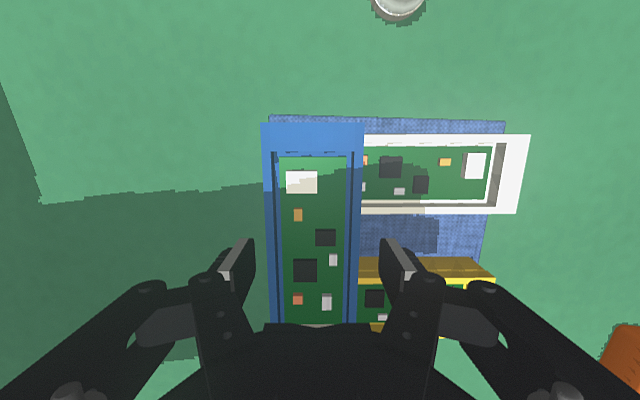

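Emit:
drive_tool --increments "-1 0 -2.4 0 0.3 0 0.55;0 0 0 0 0 0 -1;0 0 0 0 0 0 -1;0 0 0 0 0 0 -1;0 0 0 0 0 0 -1;0 0 0 0 0 0 -1;0 0 0 0 0 0 -1"

```text
time: 10.65
position: [0.4971, 0.0329, 0.0506]
eef_rot: [0.528, 0.471, -0.528, 0.471]
wrist_force: [-0.2, -1.0, 0.6]
grip_width: 0.0432
```

Emit:
drive_tool --increments "0 0 8 0 0 0 -1;0 0 25 0 0 0 -1;0 0 30 0 0 0 -1;0 0 35 0 0 0 -1;0 0 10 0 0 0 -1;0 0 0 0 0 0 -1"

```text
time: 11.25
position: [0.4952, 0.033, 0.1629]
eef_rot: [-0.527, -0.472, 0.528, -0.47]
wrist_force: [-0.6, 0.4, -3.2]
grip_width: 0.0432
```

```bash
python3 - <<'E'
from h import *
c=wrist("w14.png")
E
```

```text
t 11.25 tcp mm [495.2  33.  162.9] jaw deg -6.55 w 43.2 F [-0.6  0.4 -3.2] xaxis [-3.2e-03  7.0e-04 -1.0e+00] q [-0.01  0.27  1.76  0.    1.12  0.11]
```

View pics/w14.png

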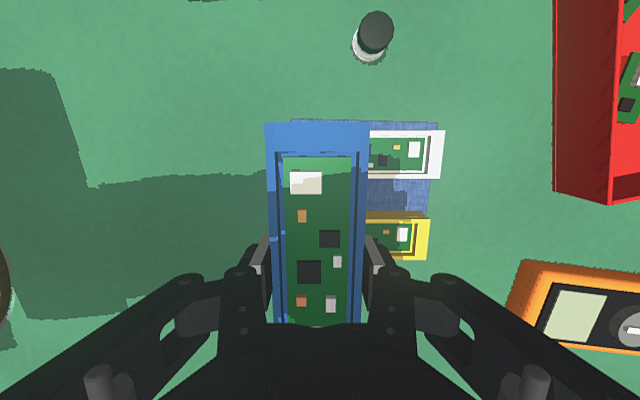

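Emit:
drive_tool --increments "4 -28 0 0 0 0 -1;7 -42 0 0 0 0 -1;7 -42 0 0 0 0 -1;7 -42 0 0 0 0 -1;7 -42 0 0 0 0 -1;7 -42 0 0 0 0 -1;7 -42 0 0 0 0 -1;7 -42 0 0 0 0 -1"

```text
time: 12.1
position: [0.5435, -0.2955, 0.1472]
eef_rot: [-0.522, -0.48, 0.53, -0.465]
wrist_force: [-0.0, 0.4, -2.1]
grip_width: 0.0432
```

Emit:
drive_tool --increments "0 -11 0 0 0 0 -1;0 0 0 0 0 0 -1"

```text
time: 12.3
position: [0.5419, -0.3108, 0.142]
eef_rot: [-0.522, -0.481, 0.532, -0.462]
wrist_force: [0.1, 0.7, -2.8]
grip_width: 0.043
```

```bash
python3 - <<'E'
from h import *
c=wrist("w15.png");save(c,"w15.npz");W=world(c);m=masks(c["frame"])
print("yel nest",rect(c,m["yellow"]&(W[...,2]>.009)&(W[...,2]<.03),(0,60,300,340),.014))
n=(W[...,2]>.009)&(W[...,2]<.03)&m["blue"]
n[125:]=0
print(rect(c,n,(200,60,420,125),.014))
v,u=np.nonzero(n);
P=plane(c,np.c_[u,v].astype(float),.014);print(cv2.boxPoints(cv2.minAreaRect(P.astype(np.float32))).round(1))
E
```

```text
t 12.3 tcp mm [ 541.9 -310.8  142. ] jaw deg -6.38 w 43.0 F [ 0.1  0.7 -2.8] xaxis [-0.0273  0.0113 -0.9996] q [-0.58  0.57  1.38 -0.01  1.22 -0.46]
yel nest (1259, array([ 410.9, -305.3]), array([163.8,  76.2]), 86.9, array([ 400.2, -240.2]))
(677, array([ 557.3, -230.5]), array([73.4, 21.2]), -6.5, array([ 545.4, -225.8]))
[[ 519.6 -236.9]
 [ 592.5 -245.3]
 [ 594.9 -224.2]
 [ 522.  -215.8]]
```

View pics/w15.png

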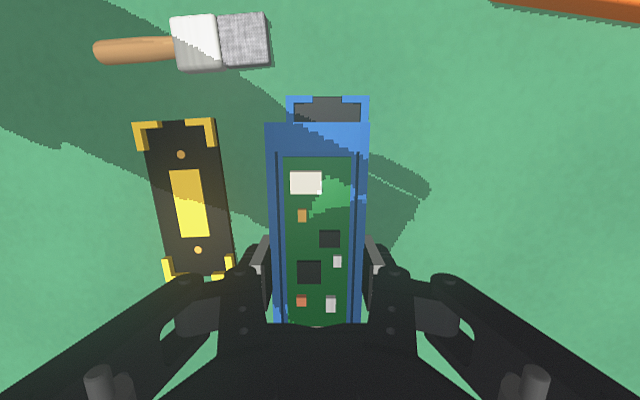

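Emit:
drive_tool --increments "6 10 -20 -0.6 -1.5 -0.3 -1;0 0 -25 0 0 0 -1;0 0 -25 0 0 0 -1;0 0 -10 0 0 0 -1;0 0 0 0 0 0 -1"

```text
time: 12.85
position: [0.5477, -0.2919, 0.0577]
eef_rot: [0.527, 0.473, -0.527, 0.47]
wrist_force: [-0.3, 0.8, -1.0]
grip_width: 0.0434
```

```bash
python3 - <<'E'
from h import *
c=wrist("w16.png")
E
```

```text
t 12.85 tcp mm [ 547.7 -291.9   57.7] jaw deg -6.35 w 43.4 F [-0.3  0.8 -1. ] xaxis [-0.0028  0.0033 -1.    ] q [-0.55  0.66  1.46  0.    1.03 -0.44]
```

View pics/w16.png

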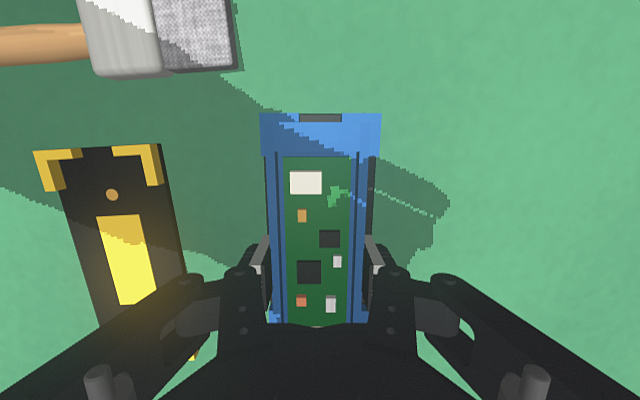

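Emit:
drive_tool --increments "0 -9 -3 -0.2 -0.2 -0.3 -1;0 0 -15 0 0 0 -1;0 0 -9 0 0 0 -1;0 0 -2 0 0 0 -1;0 0 0 0 0 0 -1"

```text
time: 13.4
position: [0.5491, -0.3023, 0.0301]
eef_rot: [0.529, 0.468, -0.528, 0.472]
wrist_force: [0.1, -0.8, -2.2]
grip_width: 0.0431
```

```bash
python3 - <<'E'
from h import *
c=wrist("w17.png")
E
```

```text
t 13.4 tcp mm [ 549.1 -302.3   30.1] jaw deg -6.67 w 43.1 F [ 0.1 -0.8 -2.2] xaxis [ 0.0054 -0.0033 -1.    ] q [-0.56  0.7   1.45  0.    0.98 -0.45]
```

View pics/w17.png

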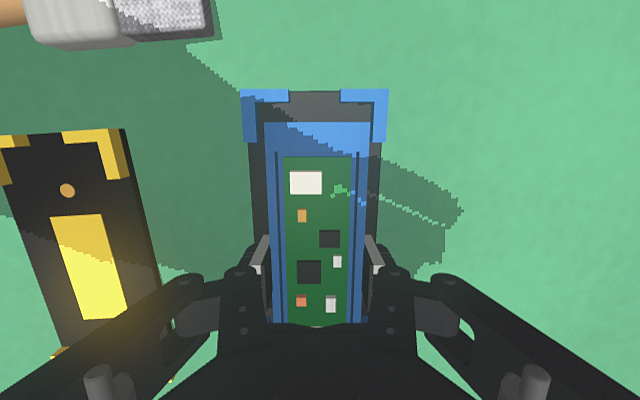

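Blue is centred between its stops (315,100). I'll lower it the last 6 mm.

Emit:
drive_tool --increments "-0.5 1.5 -3 0.2 0.3 0 -1;0 0 -3 0 0 0 -1;0 0 -1 0 0 0 -1;0 0 0 0 0 0 -1"

```text
time: 13.85
position: [0.5491, -0.3008, 0.0237]
eef_rot: [0.528, 0.47, -0.528, 0.47]
wrist_force: [-0.6, -0.6, -1.3]
grip_width: 0.0429
```

Emit:
drive_tool --increments "0 0 -0.5 0 0 0 -1;0 0 0 0 0 0 0.4;0 0 0 0 0 0 0.4;0 0 0 0 0 0 0.4;0 0 0 0 0 0 0.4;0 0 20 0 0 0 0.4;0 0 40 0 0 0 0.4;0 0 40 0 0 0 0.4"

```text
time: 14.65
position: [0.547, -0.2996, 0.1211]
eef_rot: [-0.528, -0.473, 0.529, -0.467]
wrist_force: [-0.3, -0.6, 1.3]
grip_width: 0.0602
```

Emit:
drive_tool --increments "0 0 50 0 0 0 0.5;0 0 0 0 0 0 0.5"

```text
time: 14.85
position: [0.5483, -0.3003, 0.1779]
eef_rot: [0.528, 0.47, -0.528, 0.47]
wrist_force: [0.8, -0.1, 0.3]
grip_width: 0.0638
```

```bash
python3 - <<'E'
from h import *
c=wrist("w18.png");W=world(c);m=masks(c["frame"])
t=m["blue"]&(W[...,2]>.028)&(W[...,2]<.045);print(rect(c,t,(250,60,400,320),.036))
print("yel nest",rect(c,m["yellow"]&(W[...,2]>.009)&(W[...,2]<.03),(0,60,300,340),.014))
E
```

```text
t 14.85 tcp mm [ 548.3 -300.3  177.9] jaw deg -6.66 w 63.8 F [ 0.8 -0.1  0.3] xaxis [ 6.e-04 -0.e+00 -1.e+00] q [-0.56  0.52  1.36  0.    1.26 -0.44]
(1657, array([ 549.8, -300.5]), array([134.8,  43.4]), 83.2, array([ 551.4, -279.7]))
yel nest (855, array([ 412.5, -271.1]), array([232.2,  75.6]), 86.9, array([ 387. , -238.1]))
```

View pics/w18.png

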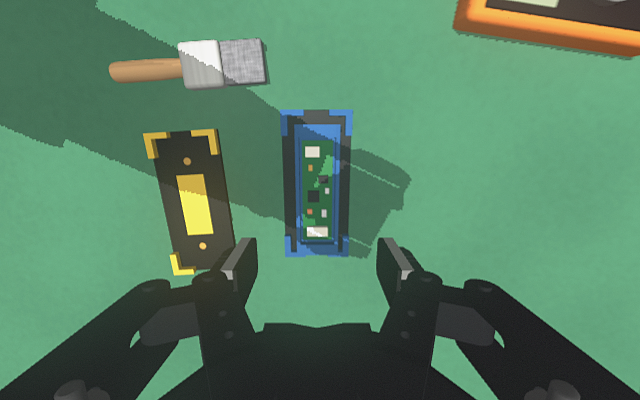

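Blue is in its nest, centred within 1.5 mm. Now turning towards the lower pair.

Emit:
drive_tool --increments "-1 35 4 0 0 8 0.55;-1 42 4 0 0 8 0.55;-1 42 4 0 0 8 0.55;-1 42 4 0 0 8 0.55;-1 42 4 0 0 8 0.55;-1 42 4 0 0 8 0.55;-1 42 4 0 0 8 0.55;-1 20 4 0 0 8 0.55"

```text
time: 15.7
position: [0.5343, 0.0161, 0.1986]
eef_rot: [0.184, 0.686, -0.189, 0.678]
wrist_force: [0.6, -0.6, -0.3]
grip_width: 0.0664
```

Emit:
drive_tool --increments "0 0 0 0 0 8 0.55;0 0 0 0 0 8 0.55;0 0 0 0 0 8 0.55;0 0 0 0 0 4 0.55;0 0 0 0 0 0 0.55"

```text
time: 16.2
position: [0.5326, 0.0204, 0.194]
eef_rot: [0.001, 0.712, -0.009, 0.702]
wrist_force: [0.2, 0.2, -0.2]
grip_width: 0.0658
```

```bash
python3 - <<'E'
from h import *
c=wrist("w19.png");save(c,"w19.npz");W=world(c);m=masks(c["frame"])
t=(W[...,2]>.026)&(W[...,2]<.045)
for n in("white","yellow"): print(n,rect(c,t&m[n],(130,60,480,330),.033))
E
```

```text
t 16.2 tcp mm [532.6  20.4 194. ] jaw deg 89.18 w 65.8 F [ 0.2  0.2 -0.2] xaxis [-0.0152 -0.0101 -0.9998] q [-0.03  0.32  1.62 -0.01  1.22 -1.58]
white (2322, array([547.5,  61.2]), array([180.3, 136. ]), 83.5, array([522.9,  63.2]))
yellow (1744, array([538.4,  18.8]), array([135.7, 116.2]), -6.6, array([524.3, -16.4]))
```

View pics/w19.png

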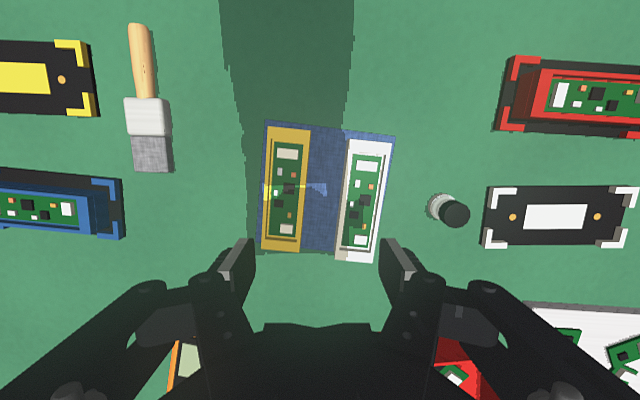

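```bash
python3 - <<'E'
from h import *
z=np.load("w19.npz");c={k:z[k] for k in z.files};W=world(c);m=masks(c["frame"])
t=(W[...,2]>.026)&(W[...,2]<.040)
print(rect(c,t&(m["white"]|m["yellow"]),(332,130,395,268),.033))
print(rect(c,t&m["white"],(332,130,395,268),.033))
print(rect(c,t&m["yellow"],(255,115,315,260),.033))
print(rect(c,t,(255,115,313,260),.033))
E
```

```text
(1979, array([548.1,  66.8]), array([136. ,  43.9]), -6.5, array([528.1,  67.8]))
(1970, array([548.1,  66.8]), array([136. ,  43.9]), -6.5, array([527.4,  67.7]))
(1735, array([534.2, -17.1]), array([135.7,  44.1]), -6.6, array([523.8, -16.5]))
(3671, array([534.1, -17.1]), array([135.9,  44.2]), -6.6, array([528.5, -16.7]))
```

Yellow is at (285,190), measured (534,-17) mm. White is at (360,200), measured (548,67) mm. Both have yaw -6.6°. Taking yellow first.

Emit:
drive_tool --increments "1 -18 -20 0.6 -0.9 -3 0.55;1 -19 -30 0 0 -3 0.55;0 0 -35 0 0 0 0.55;0 0 -30 0 0 0 0.55;0 0 -10 0 0 0 0.55;0 0 0 0 0 0 0.55"

```text
time: 16.85
position: [0.5339, -0.0183, 0.0639]
eef_rot: [0.05, 0.705, -0.049, 0.706]
wrist_force: [0.5, -0.0, 1.2]
grip_width: 0.0665
```

```bash
python3 - <<'E'
from h import *
c=wrist("w20.png");W=world(c);m=masks(c["frame"])
t=(W[...,2]>.026)&(W[...,2]<.040)
print(rect(c,t&m["yellow"],(255,60,390,260),.033))
E
```

```text
t 16.85 tcp mm [533.9 -18.3  63.9] jaw deg 81.91 w 66.5 F [ 0.5 -0.   1.2] xaxis [ 0.001   0.0013 -1.    ] q [-0.1   0.48  1.72  0.    0.93 -1.53]
(3289, array([509.6, -14.2]), array([85.7, 44. ]), -6.6, array([479.5, -10.6]))
```

View pics/w20.png

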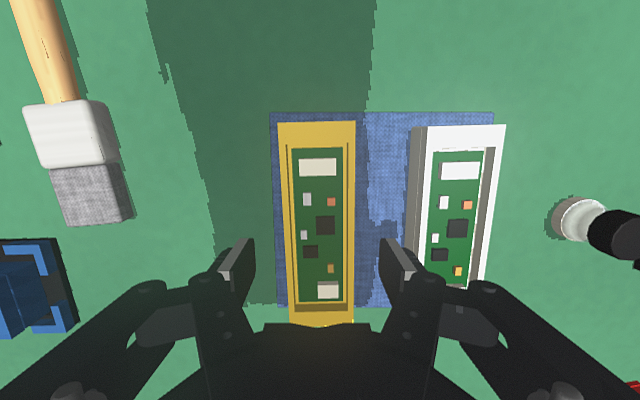

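Emit:
drive_tool --increments "0 1 -15 0 0 1.5 0.55;0 0 -15 0 0 0 0.55;0 0 -9 0 0 0 0.55;0 0 -1.5 0 0 0 0.55;0 0 0 0 0 0 0.55"

```text
time: 17.4
position: [0.536, -0.0169, 0.024]
eef_rot: [0.04, 0.703, -0.039, 0.708]
wrist_force: [0.3, -0.6, -0.6]
grip_width: 0.0661
```

```bash
python3 - <<'E'
from h import *
c=wrist("w21.png")
E
```

```text
t 17.4 tcp mm [536.  -16.9  24. ] jaw deg 83.54 w 66.1 F [ 0.3 -0.6 -0.6] xaxis [ 7.1e-03  8.0e-04 -1.0e+00] q [-0.1   0.55  1.73  0.    0.85 -1.56]
```

View pics/w21.png

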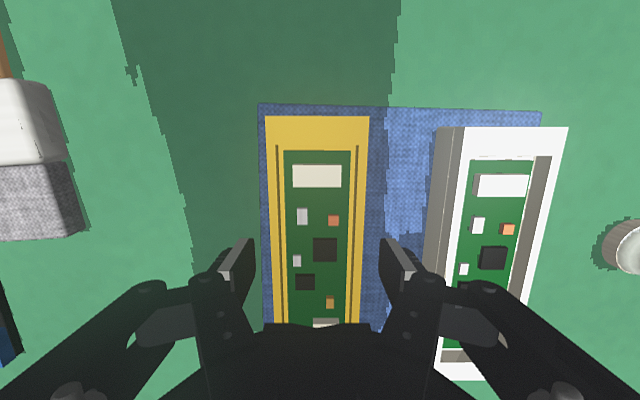

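Emit:
drive_tool --increments "-2 0 -2.5 0 0.4 0 0.5;0 0 -0.8 0 0 0 -1;0 0 0 0 0 0 -1;0 0 0 0 0 0 -1;0 0 0 0 0 0 -1;0 0 0 0 0 0 -1;0 0 0 0 0 0 -1"

```text
time: 18.15
position: [0.5343, -0.017, 0.0217]
eef_rot: [0.04, 0.706, -0.04, 0.706]
wrist_force: [-0.9, 0.4, -2.3]
grip_width: 0.0434
```

Emit:
drive_tool --increments "0 0 8 0 0 0 -1;0 0 25 0 0 0 -1;0 0 30 0 0 0 -1;0 0 35 0 0 0 -1;0 0 30 0 0 0 -1;0 0 0 0 0 0 -1"

```text
time: 18.75
position: [0.5329, -0.0169, 0.1564]
eef_rot: [0.04, 0.706, -0.04, 0.706]
wrist_force: [0.6, -0.9, -2.0]
grip_width: 0.0431
```

```bash
python3 - <<'E'
from h import *
c=wrist("w22.png")
E
```

```text
t 18.75 tcp mm [532.9 -16.9 156.4] jaw deg 83.52 w 43.1 F [ 0.6 -0.9 -2. ] xaxis [-0.e+00  8.e-04 -1.e+00] q [-0.1   0.35  1.67  0.    1.13 -1.56]
```

View pics/w22.png

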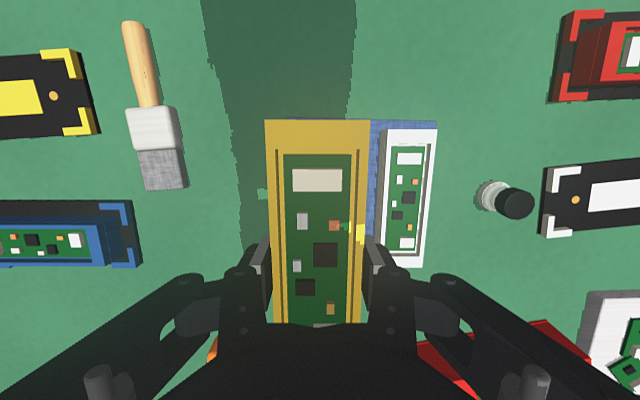

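Emit:
drive_tool --increments "-12 -30 2 0 0 -8 -1;-16 -38 2 0 0 -8 -1;-16 -38 2 0 0 -8 -1;-16 -38 2 0 0 -8 -1;-16 -38 2 0 0 -8 -1;-16 -38 2 0 0 -8 -1;-16 -38 2 0 0 -8 -1;-10 -20 2 0 0 -8 -1"

```text
time: 19.6
position: [0.4055, -0.3, 0.1625]
eef_rot: [0.42, 0.575, -0.416, 0.565]
wrist_force: [0.7, -0.0, -1.3]
grip_width: 0.0433
```

Emit:
drive_tool --increments "0 0 0 0 0 -8 -1;0 0 0 0 0 -8 -1;0 0 0 0 0 -6 -1;0 0 0 0 0 0 -1"

```text
time: 20.0
position: [0.4017, -0.3023, 0.1578]
eef_rot: [0.528, 0.48, -0.523, 0.466]
wrist_force: [0.2, -0.4, -1.4]
grip_width: 0.0432
```

```bash
python3 - <<'E'
from h import *
c=wrist("w23.png");save(c,"w23.npz");W=world(c);m=masks(c["frame"])
E
```

```text
t 20.0 tcp mm [ 401.7 -302.3  157.8] jaw deg -6.0 w 43.2 F [ 0.2 -0.4 -1.4] xaxis [-0.0073  0.0199 -0.9998] q [-0.72  0.29  1.74  0.01  1.13 -0.62]
```

View pics/w23.png

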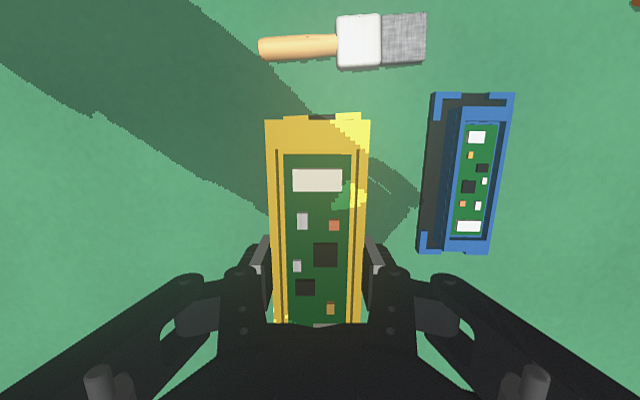

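Emit:
drive_tool --increments "8 -3 -15 -1.1 -0.4 2.8 -1;0 0 -30 0 0 0 -1;0 0 -30 0 0 0 -1;0 0 -15 0 0 0 -1;0 0 0 0 0 0 -1"

```text
time: 20.55
position: [0.4095, -0.304, 0.063]
eef_rot: [-0.507, -0.493, 0.508, -0.492]
wrist_force: [-0.1, -0.3, -1.1]
grip_width: 0.0432
```

```bash
python3 - <<'E'
from h import *
c=wrist("w24.png");save(c,"w24.npz");W=world(c);m=masks(c["frame"])
n=(W[...,2]>.009)&(W[...,2]<.025)&m["yellow"]; n[135:]=0
print(rect(c,n,(220,60,420,135),.014))
v,u=np.nonzero(n);P=plane(c,np.c_[u,v].astype(float),.014);print(cv2.boxPoints(cv2.minAreaRect(P.astype(np.float32))).round(1))
E
```

```text
t 20.55 tcp mm [ 409.5 -304.    63. ] jaw deg -1.75 w 43.2 F [-0.1 -0.3 -1.1] xaxis [-2.2e-03  7.0e-04 -1.0e+00] q [-0.71  0.44  1.79 -0.    0.91 -0.68]
(1204, array([ 413.8, -233.1]), array([74.2, 20.3]), -1.8, array([ 427.7, -227.9]))
[[ 376.4 -242.1]
 [ 450.6 -244.4]
 [ 451.2 -224.1]
 [ 377.  -221.8]]
```

View pics/w24.png

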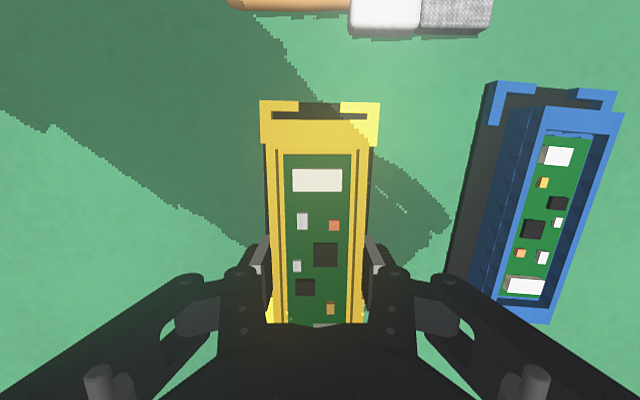

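Emit:
drive_tool --increments "0.5 -1 -10 0 -0.1 -0.4 -1;0 0 -15 0 0 0 -1;0 0 -7 0 0 0 -1;0 0 -1 0 0 0 -1;0 0 0 0 0 0 -1"

```text
time: 21.1
position: [0.4118, -0.3065, 0.0323]
eef_rot: [0.509, 0.489, -0.508, 0.493]
wrist_force: [0.8, 0.7, -1.0]
grip_width: 0.0429
```

```bash
python3 - <<'E'
from h import *
c=wrist("w25.png");W=world(c);m=masks(c["frame"])
E
```

```text
t 21.1 tcp mm [ 411.8 -306.5   32.3] jaw deg -1.98 w 42.9 F [ 0.8  0.7 -1. ] xaxis [ 0.0046 -0.0035 -1.    ] q [-0.71  0.5   1.8   0.    0.84 -0.68]
```

View pics/w25.png

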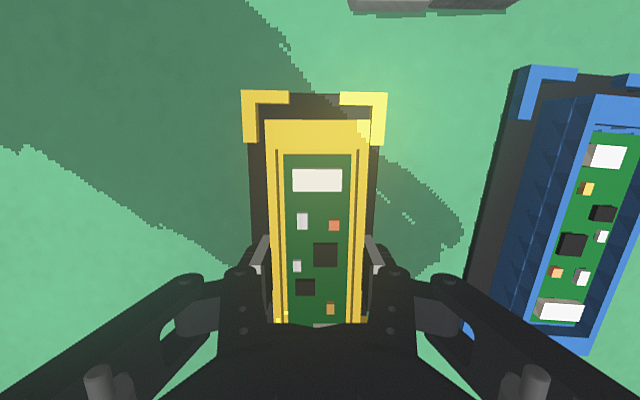

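Aligned with the yellow stops (315,100). Lowering the remaining 8 mm.

Emit:
drive_tool --increments "-1 1 -4 0.2 0.3 0 -1;0 0 -3 0 0 0 -1;0 0 -0.5 0 0 0 -1;0 0 0 0 0 0 -1"

```text
time: 21.55
position: [0.4113, -0.3058, 0.0255]
eef_rot: [-0.508, -0.491, 0.509, -0.492]
wrist_force: [-0.3, -0.3, -1.6]
grip_width: 0.0427
```

Emit:
drive_tool --increments "0 0 -0.8 0 0 0 -1;0 0 0 0 0 0 0.4;0 0 0 0 0 0 0.4;0 0 0 0 0 0 0.4;0 0 0 0 0 0 0.4;0 0 20 0 0 0 0.4;0 0 40 0 0 0 0.4;0 0 40 0 0 0 0.4"

```text
time: 22.35
position: [0.4093, -0.3042, 0.1234]
eef_rot: [-0.508, -0.494, 0.509, -0.489]
wrist_force: [0.4, -0.3, 1.1]
grip_width: 0.0596
```

Emit:
drive_tool --increments "0 0 50 0 0 0 0.5;0 0 0 0 0 0 0.5"

```text
time: 22.55
position: [0.4104, -0.3051, 0.1792]
eef_rot: [-0.508, -0.491, 0.509, -0.491]
wrist_force: [0.0, -0.4, -0.3]
grip_width: 0.0638
```

```bash
python3 - <<'E'
from h import *
c=wrist("w26.png");W=world(c);m=masks(c["frame"])
t=m["yellow"]&(W[...,2]>.028)&(W[...,2]<.045);print(rect(c,t,(250,60,400,320),.036))
n=m["yellow"]&(W[...,2]>.009)&(W[...,2]<.025);print(rect(c,n,(250,60,400,320),.014))
E
```

```text
t 22.55 tcp mm [ 410.4 -305.1  179.2] jaw deg -1.97 w 63.8 F [ 0.  -0.4 -0.3] xaxis [-3.e-04 -4.e-04 -1.e+00] q [-0.71  0.28  1.7  -0.    1.16 -0.68]
(2180, array([ 412.1, -304.7]), array([135.3,  44. ]), 87.9, array([ 412.9, -297.6]))
(961, array([ 409.9, -305.2]), array([163.7,  73.2]), 87.0, array([ 400.2, -242.7]))
```

View pics/w26.png

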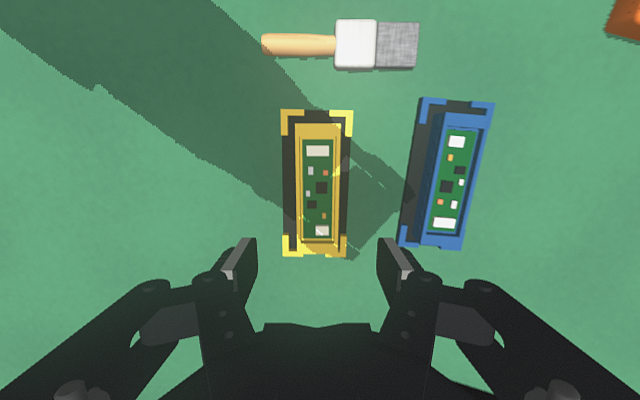

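Yellow is in its nest. Now white.

Emit:
drive_tool --increments "10 28 3 0 0 8 0.55;14 38 3 0 0 8 0.55;14 38 3 0 0 8 0.55;14 38 3 0 0 8 0.55;14 38 3 0 0 8 0.55;14 38 3 0 0 8 0.55;14 38 3 0 0 8 0.55;14 38 3 0 0 8 0.55"

```text
time: 23.4
position: [0.5158, -0.0019, 0.1922]
eef_rot: [0.157, 0.693, -0.162, 0.684]
wrist_force: [1.0, -0.6, -0.9]
grip_width: 0.0661
```

Emit:
drive_tool --increments "14 38 0 0 0 8 0.55;13 35 0 0 0 8 0.55;0 0 0 0 0 4 0.55;0 0 0 0 0 0 0.55"

```text
time: 23.8
position: [0.5429, 0.0791, 0.1869]
eef_rot: [0.025, 0.713, -0.032, 0.7]
wrist_force: [-0.3, 0.1, -1.4]
grip_width: 0.0662
```

```bash
python3 - <<'E'
from h import *
c=wrist("w27.png");W=world(c);m=masks(c["frame"])
t=m["white"]&(W[...,2]>.026)&(W[...,2]<.04);print(rect(c,t,(150,60,450,320),.033))
E
```

```text
t 23.8 tcp mm [542.9  79.1 186.9] jaw deg 85.39 w 66.2 F [-0.3  0.1 -1.4] xaxis [-0.0179 -0.0089 -0.9998] q [ 0.08  0.36  1.58 -0.01  1.22 -1.41]
(2055, array([552.5, 106.5]), array([135.8, 122.6]), -6.1, array([528.6,  68.6]))
```

View pics/w27.png

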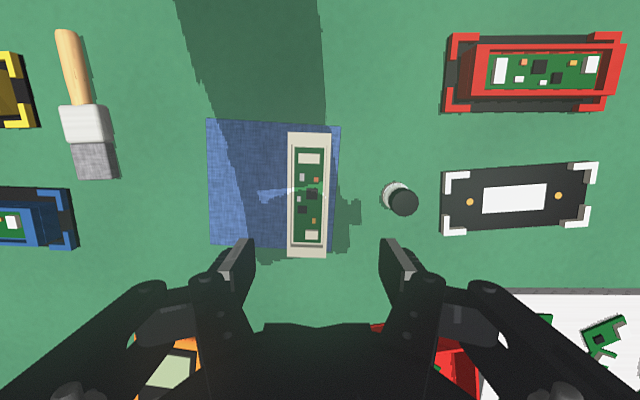

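Emit:
drive_tool --increments "5 -12 -20 0.5 -1 -2 0.55;0 0 -35 0 0 0 0.55;0 0 -35 0 0 0 0.55;0 0 -25 0 0 0 0.55;0 0 -8 0 0 0 0.55;0 0 0 0 0 0 0.55"

```text
time: 24.45
position: [0.5464, 0.0622, 0.0585]
eef_rot: [0.05, 0.706, -0.049, 0.705]
wrist_force: [0.0, -0.1, 0.8]
grip_width: 0.0662
```

```bash
python3 - <<'E'
from h import *
c=wrist("w28.png");W=world(c);m=masks(c["frame"])
t=m["white"]&(W[...,2]>.026)&(W[...,2]<.04);print(rect(c,t,(250,60,390,250),.033))
E
```

```text
t 24.45 tcp mm [546.4  62.2  58.5] jaw deg 81.96 w 66.2 F [ 0.  -0.1  0.8] xaxis [-8.e-04  6.e-04 -1.e+00] q [ 0.05  0.52  1.68  0.    0.94 -1.38]
(4023, array([518.3,  70.3]), array([75.1, 44. ]), -6.5, array([501.4,  72. ]))
```

View pics/w28.png

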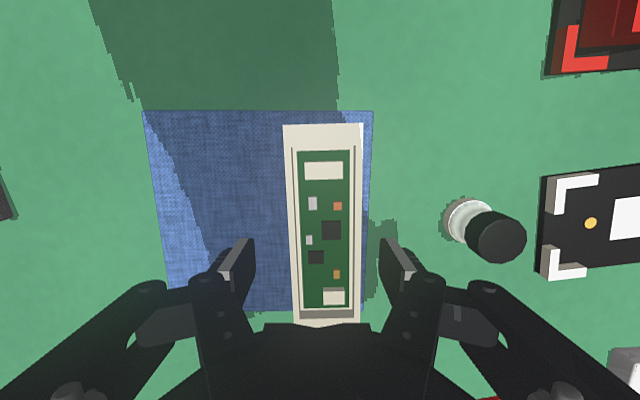

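Emit:
drive_tool --increments "0.5 4.5 -8 0 0 1.5 0.55;0 0 -15 0 0 0 0.55;0 0 -9 0 0 0 0.55;0 0 -2 0 0 0 0.55;0 0 0 0 0 0 0.55"

```text
time: 25.0
position: [0.5487, 0.0672, 0.0255]
eef_rot: [0.04, 0.704, -0.039, 0.708]
wrist_force: [-0.1, -0.2, -0.0]
grip_width: 0.0666
```

```bash
python3 - <<'E'
from h import *
c=wrist("w29.png")
E
```

```text
t 25.0 tcp mm [548.7  67.2  25.5] jaw deg 83.54 w 66.6 F [-0.1 -0.2 -0. ] xaxis [ 5.2e-03  9.0e-04 -1.0e+00] q [ 0.06  0.58  1.68  0.    0.87 -1.4 ]
```

View pics/w29.png

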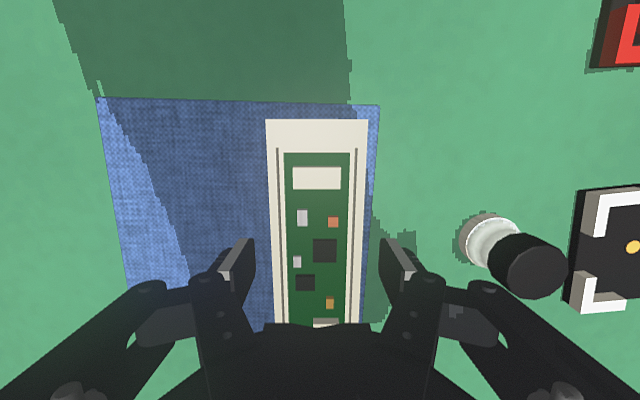

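Emit:
drive_tool --increments "-1 0 -3.5 0 0.3 0 0.5;0 0 -1 0 0 0 -1;0 0 0 0 0 0 -1;0 0 0 0 0 0 -1;0 0 0 0 0 0 -1;0 0 0 0 0 0 -1;0 0 0 0 0 0 -1"

```text
time: 25.75
position: [0.5481, 0.0671, 0.0218]
eef_rot: [0.04, 0.706, -0.04, 0.706]
wrist_force: [0.0, -0.4, -1.3]
grip_width: 0.0432
```

Emit:
drive_tool --increments "0 0 8 0 0 0 -1;0 0 25 0 0 0 -1;0 0 35 0 0 0 -1;0 0 35 0 0 0 -1;0 0 35 0 0 0 -1;0 0 10 0 0 0 -1;0 0 0 0 0 0 -1"

```text
time: 26.45
position: [0.5459, 0.0671, 0.1768]
eef_rot: [0.04, 0.706, -0.04, 0.706]
wrist_force: [-0.2, 0.4, -3.3]
grip_width: 0.0429
```

```bash
python3 - <<'E'
from h import *
c=wrist("w30.png")
E
```

```text
t 26.45 tcp mm [545.9  67.1 176.8] jaw deg 83.53 w 42.9 F [-0.2  0.4 -3.3] xaxis [-1.2e-03  9.0e-04 -1.0e+00] q [ 0.06  0.36  1.6   0.    1.18 -1.4 ]
```

View pics/w30.png

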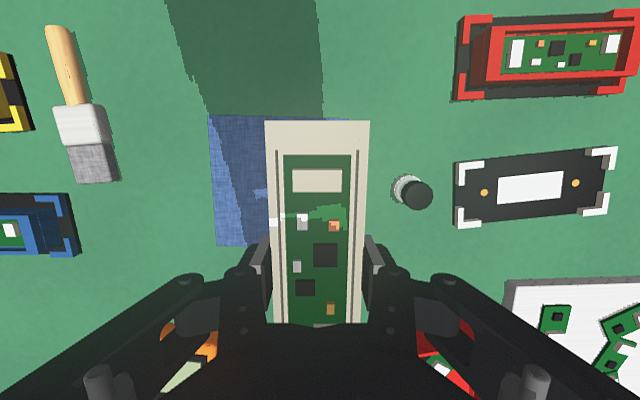

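Emit:
drive_tool --increments "3 24 2 0 0 -8 -1;4 32 2 0 0 -8 -1;4 32 2 0 0 -8 -1;4 32 2 0 0 -8 -1;4 32 2 0 0 -8 -1;4 32 2 0 0 -8 -1;4 32 2 0 0 -8 -1;2 18 2 0 0 -8 -1"

```text
time: 27.3
position: [0.5704, 0.3064, 0.1754]
eef_rot: [0.418, 0.575, -0.424, 0.561]
wrist_force: [-0.3, -0.7, -2.2]
grip_width: 0.043
```

Emit:
drive_tool --increments "0 0 0 0 0 -8 -1;0 0 0 0 0 -8 -1;0 0 0 0 0 -3 -1;0 0 0 0 0 0 -1"

```text
time: 27.7
position: [0.5676, 0.3088, 0.1649]
eef_rot: [-0.507, -0.497, 0.519, -0.477]
wrist_force: [0.3, 0.2, -1.8]
grip_width: 0.0432
```

```bash
python3 - <<'E'
from h import *
c=wrist("w31.png")
E
```

```text
t 27.7 tcp mm [567.6 308.8 164.9] jaw deg -2.92 w 43.2 F [ 0.3  0.2 -1.8] xaxis [-0.0311  0.008  -0.9995] q [0.43 0.59 1.29 0.02 1.29 0.48]
```

View pics/w31.png

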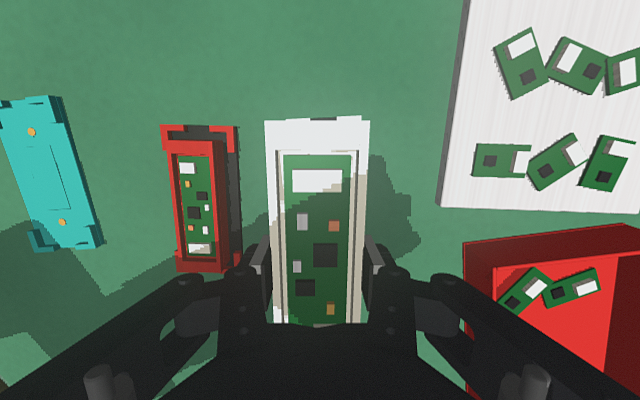

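Emit:
drive_tool --increments "6 -7 -15 -0.5 -1.8 2.4 -1;0 0 -35 0 0 0 -1;0 0 -35 0 0 0 -1;0 0 -15 0 0 0 -1;0 0 0 0 0 0 -1"

```text
time: 28.25
position: [0.5726, 0.3005, 0.0584]
eef_rot: [0.498, 0.5, -0.5, 0.501]
wrist_force: [0.2, -0.4, -2.3]
grip_width: 0.0433
```

```bash
python3 - <<'E'
from h import *
c=wrist("w32.png")
E
```

```text
t 28.25 tcp mm [572.6 300.5  58.4] jaw deg 0.2 w 43.3 F [ 0.2 -0.4 -2.3] xaxis [-0.0019 -0.0035 -1.    ] q [ 0.43  0.7   1.37 -0.    1.07  0.43]
```

View pics/w32.png

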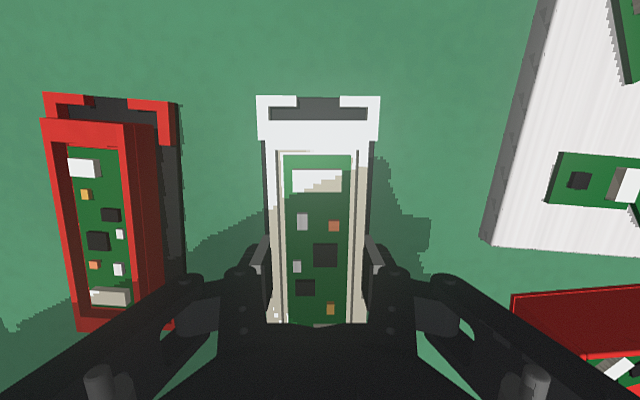

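White is over its nest and squarely aligned with the stops (318,105). Lowering.

Emit:
drive_tool --increments "0 1 -10 0.2 -0.1 -0.4 -1;0 0 -13 0 0 0 -1;0 0 -5 0 0 0 -1;0 0 -1 0 0 0 -1;0 0 0 0 0 0 -1"

```text
time: 28.8
position: [0.5749, 0.3027, 0.0326]
eef_rot: [0.503, 0.498, -0.498, 0.5]
wrist_force: [-0.9, -0.3, -2.4]
grip_width: 0.043
```

```bash
python3 - <<'E'
from h import *
c=wrist("w33.png")
E
```

```text
t 28.8 tcp mm [574.9 302.7  32.6] jaw deg -0.18 w 43.0 F [-0.9 -0.3 -2.4] xaxis [ 0.0068  0.0034 -1.    ] q [0.43 0.74 1.38 0.   1.02 0.43]
```

View pics/w33.png

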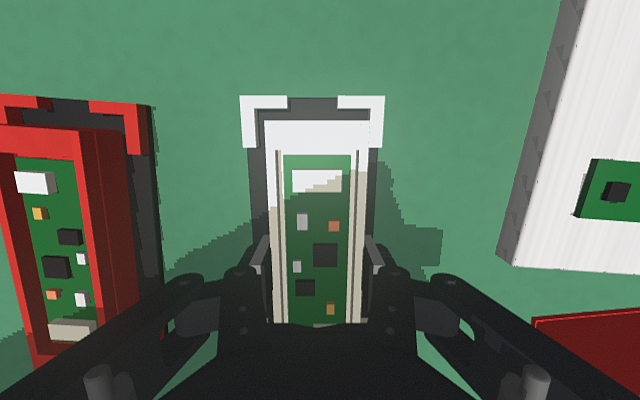

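Emit:
drive_tool --increments "-1.5 -0.8 -4 -0.2 0.4 0 -1;0 0 -3 0 0 0 -1;0 0 -0.7 0 0 0 -1;0 0 0 0 0 0 -1"

```text
time: 29.25
position: [0.5737, 0.3021, 0.0253]
eef_rot: [0.501, 0.499, -0.501, 0.499]
wrist_force: [0.5, 0.1, -2.1]
grip_width: 0.043
```

Emit:
drive_tool --increments "0 0 -0.6 0 0 0 -1;0 0 0 0 0 0 0.4;0 0 0 0 0 0 0.4;0 0 0 0 0 0 0.4;0 0 0 0 0 0 0.4;0 0 20 0 0 0 0.4;0 0 40 0 0 0 0.4;0 0 40 0 0 0 0.4"

```text
time: 30.05
position: [0.5715, 0.301, 0.1225]
eef_rot: [-0.498, -0.5, 0.503, -0.498]
wrist_force: [1.0, 0.1, 0.8]
grip_width: 0.0598
```

Emit:
drive_tool --increments "-5 -10 40 0 0 0 0.5;-20 -20 30 0 0 0 0.5;-20 -20 10 0 0 0 0.5;-20 -20 0 0 0 0 0.5;-20 -20 0 0 0 0 0.5;0 0 0 0 0 0 0.5"

```text
time: 30.65
position: [0.4846, 0.2089, 0.2131]
eef_rot: [0.502, 0.499, -0.499, 0.5]
wrist_force: [-0.4, 0.2, -0.1]
grip_width: 0.0641
```

```bash
python3 - <<'E'
from h import *
c=wrist("w34.png");W=world(c);m=masks(c["frame"])
t=(W[...,2]>.028)&(W[...,2]<.045)
save(c,"w34.npz")
c,_=shot("top","top1.png");save(c,"top1.npz");W=world(c);m=masks(c["frame"])
cv2.imwrite("pics/crop2.png",cv2.resize(c["frame"][140:300,150:460],None,fx=2.5,fy=2.5,interpolation=cv2.INTER_CUBIC)[:,:,::-1])
B=dict(white=(165,150,240,192),red=(165,198,240,240),blue=(378,155,448,200),yellow=(382,204,455,246))
for n,b in B.items():
    print(n,rect(c,(W[...,2]>.026)&(W[...,2]<.05),b,.036))
def bb(n,box,lo,hi):
    z=np.load("top0.npz");c0={k:z[k] for k in z.files};
    for cc in(c0,c):
        w=world(cc)[...,2]; print(n,rect(cc,(w>lo)&(w<hi),box,.02)[:2])
bb("brush",(350,180,380,250),.008,.05);bb("jar",(238,160,258,188),.03,.06)
E
```

```text
t 30.65 tcp mm [484.6 208.9 213.1] jaw deg -0.13 w 64.1 F [-0.4  0.2 -0.1] xaxis [ 0.0046  0.0012 -1.    ] q [ 0.34  0.27  1.62 -0.    1.24  0.34]
white (0, array([0., 0.]), array([0., 0.]), 0.0, array([nan, nan]))
red (106, array([445.6, 355.4]), array([44.6, 24.6]), -0.9, array([440. , 357.9]))
blue (723, array([ 547.3, -302. ]), array([137.2,  47. ]), 83.3, array([ 547.2, -301.7]))
yellow (738, array([ 410.3, -305.5]), array([138.5,  44.7]), 89.1, array([ 410.2, -306.6]))
brush (579, array([ 437.5, -154.8]))
brush (577, array([ 435.3, -165.1]))
jar (87, array([563.5, 166.8]))
jar (87, array([563.5, 166.8]))
  return _methods._mean(a, axis=axis, dtype=dtype,
  ret = um.true_divide(
```

View pics/w34.png

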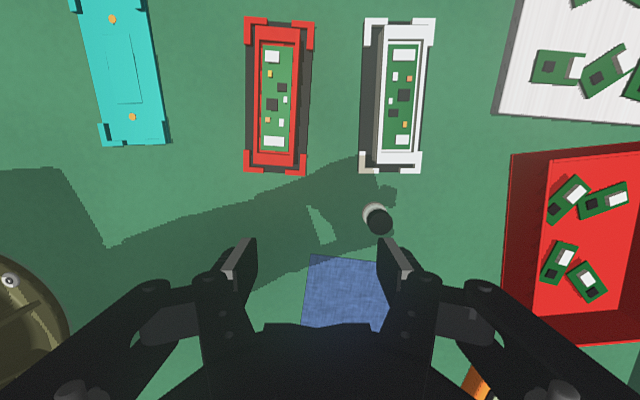

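View pics/crop2.png

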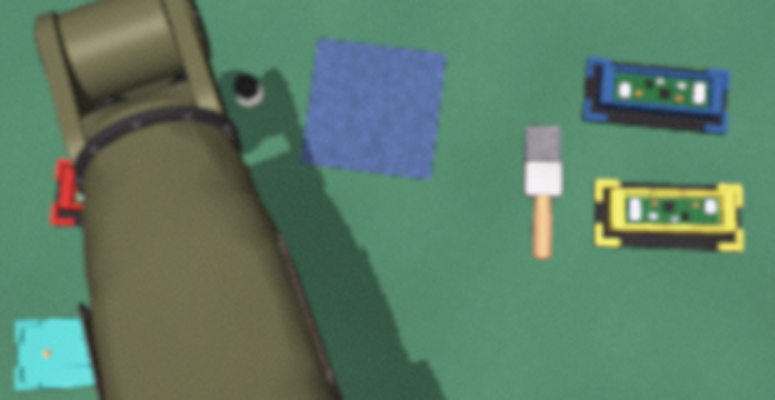

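```bash
python3 - <<'E'
from h import *
z=np.load("w34.npz");c={k:z[k] for k in z.files};W=world(c);m=masks(c["frame"])
for n,b in dict(white=(350,5,440,180),red=(235,5,325,180)).items():
    for lo,hi,p in((.028,.045,.036),(.009,.022,.014)): print(n,p,rect(c,m[n]&(W[...,2]>lo)&(W[...,2]<hi),b,p))
a=np.load("top0.npz")["frame"];b=np.load("top1.npz")["frame"]
print("brush diff",np.abs(a[185:248,355:380].astype(int)-b[185:248,355:380]).max(),"jar diff",np.abs(a[168:182,243:256].astype(int)-b[168:182,243:256]).mean())
arm.sign_off(); print(arm.observe()["time"])
E
```

```text
white 0.036 (2349, array([574.6, 302.9]), array([134.6,  43.6]), 89.8, array([574.9, 324.8]))
white 0.014 (946, array([573.4, 302.2]), array([162.7,  73.6]), 89.8, array([558.9, 364.7]))
red 0.036 (2168, array([442.6, 301.1]), array([135.9,  44.4]), 85.6, array([442.4, 315.4]))
red 0.014 (1074, array([441.1, 301.4]), array([163.8,  73.3]), 85.6, array([433.6, 361.9]))
brush diff 10 jar diff 16.163003663003664
the job is handed in; nothing more can be done
the job is handed in; nothing more can be done
```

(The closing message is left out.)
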